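Finish an insulator kit: close-pack the tray, lean the plate on its rest

TASK

Finish the kit on the grey kit stand: stand the three loose hexagonal insulators upright in the tray beside the two that are there, one to complete the back row of three and two nested in the valleys in front, each pushed up flat against its neighbours so that all five make one close pack against the rear wall. Then take the aluminium plate that leans on the parts bin and lean it on the sloped rest at the right side of the stand, lower edge down on the ledge, flat against the backrest and about in its middle. Leave the bottle and the step gauge where they are.

Things in the scene. Friction and masses are not known exactly. Their poses are not given: they have to be found in the camera images.
- kit_stand: grey sheet-metal kit stand, fixed: a shallow tray with the plate rest along its right side (-y). Origin: under the tray's middle, at table height; x to the rear wall, y to the left wall, z up. Tray inside 89 mm along x, 116.4 along y; floor 4 mm above the table, wall tops 20 mm. A full pack has 2.4 mm of play between the side walls; packed insulators have x along the stand's x or 60 degrees off
- back_place (a point): middle of the back row's free place, on the tray floor: stand frame (22.3, -38, 4) mm, where an insulator has a corner at the rear wall, a flat against packed_2 and up to 1.5 mm of play to the right wall. It is open towards the front
- front_left_place (a point): front row's left place, on the tray floor: stand frame (-10.7, 19.2, 4) mm, in the valley between packed_1 and packed_2. 12 mm is free between its front corner and the front wall
- front_right_place (a point): front row's right place, on the tray floor: stand frame (-10.7, -18.8, 4) mm, in the valley between packed_2 and the insulator in the back place, flat against the one in the front left place (centres 38 mm apart)
- plate_rest: sloped rest on the stand: folded grey L, backrest 92 mm wide, 60 high, leaning 30 degrees from vertical away from the tray (to the stand's -y), ledge 18 mm deep square to it, ending in a lip 6 mm high. Origin: middle of the fold (stand frame 0, -84.5, 7.5 mm); x as the stand's, y off the backrest along the ledge, z up the backrest. The seated plate's middle is at (0, 4, 50) mm here
- packed_1: hexagonal standoff insulator, one of five alike, standing stud up, loose, 150 g: cream body 38 mm across flats (43.9 across corners), 56 mm tall, and a steel stud 12 mm in diameter, 32 mm long, on top (88 mm in all). Origin: middle of underside; z up the stud; x at a corner, so flats face +y and -y. In the tray: back row, left
- packed_2: hexagonal standoff insulator, one of five alike, standing stud up, loose, 150 g: cream body 38 mm across flats (43.9 across corners), 56 mm tall, and a steel stud 12 mm in diameter, 32 mm long, on top (88 mm in all). Origin: middle of underside; z up the stud; x at a corner, so flats face +y and -y. In the tray: back row, middle
- insulator_a: hexagonal standoff insulator, one of five alike, standing stud up, loose, 150 g: cream body 38 mm across flats (43.9 across corners), 56 mm tall, and a steel stud 12 mm in diameter, 32 mm long, on top (88 mm in all). Origin: middle of underside; z up the stud; x at a corner, so flats face +y and -y. On the table; it may go into any free place
- insulator_b: hexagonal standoff insulator, one of five alike, standing stud up, loose, 150 g: cream body 38 mm across flats (43.9 across corners), 56 mm tall, and a steel stud 12 mm in diameter, 32 mm long, on top (88 mm in all). Origin: middle of underside; z up the stud; x at a corner, so flats face +y and -y. On the table; it may go into any free place
- insulator_c: hexagonal standoff insulator, one of five alike, standing stud up, loose, 150 g: cream body 38 mm across flats (43.9 across corners), 56 mm tall, and a steel stud 12 mm in diameter, 32 mm long, on top (88 mm in all). Origin: middle of underside; z up the stud; x at a corner, so flats face +y and -y. On the table; it may go into any free place
- plate: aluminium mounting plate, drilled, 90 mm wide (x), 8 thick (y), 100 high (z), 240 g, loose. It stands on its lower edge and leans 25 degrees from vertical, its back (-y) on the long side of the parts bin, which it touches 48 mm up; above that it is free on both sides, so take it by its upper edge. Origin: middle of the lower edge; z up the plate, y out of its front
- plate_middle (a point): the middle of the aluminium plate (50 mm up from its origin along its z)
- parts_bin: small black parts bin, 99 x 68 x 44 mm, fixed; the plate leans against its +y side. Origin: middle of its underside
- flux_bottle: bystander: small cream bottle with a red needle cap, 40 mm in diameter, 116 mm tall, loose. Origin: middle of its underside
- step_gauge: bystander: stepped aluminium gauge, 26 x 68 x 24 mm, loose. Origin: middle of its underside

How it is judged:
At the end, for the whole second after the job is handed in: All five insulators stand upright on the tray floor in one close pack against the rear wall, neighbours' centres within 41 mm (38 is flat on flat), flats parallel within 7 degrees; the plate rests on the ledge and backrest, within 4 mm and 4 degrees, 20 mm sideways; all released and at rest (angle between each of packed_1, packed_2, insulator_a, insulator_b, insulator_c's own z axis and vertical below 0.06 rad and z of each of packed_1, packed_2, insulator_a, insulator_b, insulator_c in the frame of kit_stand below 0.0075 m and (angle between the x axis of packed_1 and the x axis of kit_stand, either way round below 0.12 rad or angle between the x axis of packed_1 and the x axis of kit_stand, either way round between 0.927 and 1.167 rad) and linear speed of each of packed_1, packed_2, insulator_a, insulator_b, insulator_c, plate below 0.02 m/s and (angle between the x axis of packed_2 and the x axis of kit_stand, either way round below 0.12 rad or angle between the x axis of packed_2 and the x axis of kit_stand, either way round between 0.927 and 1.167 rad) and (angle between the x axis of insulator_a and the x axis of kit_stand, either way round below 0.12 rad or angle between the x axis of insulator_a and the x axis of kit_stand, either way round between 0.927 and 1.167 rad) and (angle between the x axis of insulator_b and the x axis of kit_stand, either way round below 0.12 rad or angle between the x axis of insulator_b and the x axis of kit_stand, either way round between 0.927 and 1.167 rad) and (angle between the x axis of insulator_c and the x axis of kit_stand, either way round below 0.12 rad or angle between the x axis of insulator_c and the x axis of kit_stand, either way round between 0.927 and 1.167 rad) and horizontal distance between each of packed_1, insulator_a, insulator_b, insulator_c and packed_2 below 0.041 m and x of packed_2 in the frame of kit_stand above 0.0177607 m and horizontal distance between any of insulator_a, insulator_b, insulator_c and packed_1 below 0.041 m and ((horizontal distance between insulator_a and insulator_b below 0.041 m and horizontal distance between insulator_b and insulator_c below 0.041 m) or (horizontal distance between insulator_a and insulator_b below 0.041 m and horizontal distance between insulator_a and insulator_c below 0.041 m) or horizontal distance between each of insulator_a, insulator_b and insulator_c below 0.041 m) and y of plate_middle in the frame of plate_rest between 0.0015 and 0.0075 m and z of plate_middle in the frame of plate_rest between 0.046 and 0.0535 m and x of plate_middle in the frame of plate_rest between -0.02 and 0.02 m and angle between the y axis of plate and the y axis of plate_rest, either way round below 0.07 rad and angle between the z axis of plate and the z axis of plate_rest, either way round below 0.07 rad); the robot touches nothing.
It fails at once if the flux bottle is moved more than 25 mm (distance of flux_bottle from where it was at the start of the episode above 0.025 m).
It fails at once if the step gauge is moved more than 25 mm (distance of step_gauge from where it was at the start of the episode above 0.025 m).
It also fails if it takes over 64 s, if anything falls off the work surface, if the arm or the gripper's body presses on something with over 40 N, if the wrist force passes 120 N, or if a joint passes its speed limit or range.

ROBOT

A 7-joint arm with a two-finger parallel gripper is mounted at the origin on the work surface; the furniture and walls round the work are solid. World frame = base frame: x ahead of the robot, y to its left, z up, the work surface at z = 0. Lengths are in m, angles in rad, forces in N, time in s.
With the tool pointing down it reaches from about 0.4 to 0.85 m from the base axis. Payload 10.4 kg.
Tool frame: the origin (TCP) lies at the very end of the fingers, on their centre line; the grasp point (between the pads) lies 19 mm behind it; z points along the fingers, y is the line along which they close (so a half turn about z gives the same grasp; the last joint's range is limited). The gripper opens to 87 mm and grips with 3 to 60 N. Pads are 19 mm wide; open, the fingers measure 117 mm over their backs; the gripper's body (75 mm by 190 mm) begins 51 mm behind the grasp point.
Start: joints at [1.296, 0.332, -0.065, 1.46, 0.022, 1.35, -0.088], TCP at [0.156, -0.605, 0.223] pointing down, gripper open.
Joint ranges: [-2.6, 2.6], [-0.5, 2.12], [-1.47, 1.34], [0.16, 2.42], [-1.27, 4.41], [0.06, 2.06], [-2.6, 2.6]. Speed limits (rad/s): [2.22, 2.22, 2.79, 2.79, 3.14, 3.14, 3.14].

INTERFACE

Orientations are given as a unit quaternion [x, y, z, w].
In Python, from bench import * gives the robot as it stands.
- The arm moves only by the tool step_arm, never from a script. Its arguments are lists of equal length, an entry for each row: "delta_pos": the shift along the world's x, y, z in units of 25 mm (1.0 is 25 mm), a list of three; "turn": the turn about the world's z in units of 0.12 rad (1.0 is 0.12 rad). In form: {"delta_pos": [[tx, ty, tz], ...], "turn": [turn, ...]}. A call has 1 to 12 rows; each row shifts and turns the commanded pose from where the row before left it; what a row does not reach is not made up. A row lasts 1/10 s, in which the tool goes at most 50 mm and 8.59 degrees, less where a joint would pass 70% of its speed; a pose out of reach is approached as far as the arm can. A call with a number of a shift or a turn outside -1 to 1 is refused whole. A call with a gripper value outside its range is refused whole. "grip" is the closure, from 0 (fully open) to 1 (shut), set as the call begins (left out, the last holds). The fingers move at their own pace and stop on an object; "newtons" is the grip in N (left out, the last holds). Time passes only in rows, so rows that do not move let the fingers close. It gives the time, the measured TCP pose, the force, the opening and the grip force at its end, in the units of the state.
- read_state(): the state, without advancing time (a new reading comes with each control period).
- camera(name): name is "scene" or "side" or "wrist"; returns a dict with "image" (480x640x3 uint8, red, green, blue), "z_map" (480x640 float32, m along the optical axis (not along the pixel's ray), 0 where there is no reading), "mtx" (3x3 intrinsics, pixels), "view" (4x4, takes a point from world to camera coordinates). Camera axes: x right, y up, looking along -z (the intrinsics and any distortion apply to the point x, -y, -z); pixel columns grow to the right and rows downward; lengths in m; the calibration is good to about 2 mm. A picture is of the moment at which its call begins.
- close_job(): hands the job in; it is judged then, once.
The state is a dict: "time": time; "joint_positions": joint angles; "joint_vel": joint speeds; "joint_torque": joint torques, N m; "ee_pos": TCP position; "eef_rot": TCP orientation; "ft_force": force on the tool from outside, world axes, zero at the start; "torque": the same for the moment, N m; "width": finger opening in m; "grip_force": force on a finger pad.
Only numpy, scipy, OpenCV 4.12 (cv2) and the standard library are available. Lean on these libraries where they do the work, as an engineer would, in place of code of your own. Each camera call takes 0.05 s, during which the arm holds its last target. There are 200 camera calls.

## Working session

There is one attempt and no reset: what is moved stays moved. The work goes in short steps, Python scripts to look and compute and a tool call to move; the robot and the scene stay as the last step left them, time stands still between calls to the robot, and variables do not carry over. Pictures are saved under pics/ and viewed, at most 14 in all, crops included, and the job is handed in when it is done.

Besides the shell and the picture viewer there is one more tool, called after "Request:" as name(argument=value, ...), one argument or row to a line, values as JSON. step_arm: Moves the arm, as the interface text tells. Shifts and turns lie within -1 to 1; 1 stands for 25 mm of shift or 0.12 rad of turn. Its arguments: {"type":"object","properties":{"delta_pos":{"type":"array"},"turn":{"type":"array"},"grip":{"type":"number"},"newtons":{"type":"number"}},"required":["delta_pos","turn"]}

```bash
ls; mkdir -p pics; cat > h.py <<'E'
from bench import *
import numpy as np, cv2
def pts(c):
    "world point per pixel from z_map"
    K=c["mtx"];z=c["z_map"];v,u=np.mgrid[:480,:640]
    p=np.stack([(u-K[0,2])/K[0,0]*z,-(v-K[1,2])/K[1,1]*z,-z,np.ones_like(z)],-1)
    return (p@np.linalg.inv(c["view"]).T)[...,:3]
def save(c,n): cv2.imwrite(f"pics/{n}.png",c["image"][...,::-1])
E
python3 - <<'E'
from h import *
s=read_state();print(s["time"],s["ee_pos"],s["eef_rot"],s["width"])
for n in ("scene","side"):
    c=camera(n);save(c,n+"0");np.savez(n+"0.npz",**c);print(n,np.linalg.inv(c["view"])[:3,3].round(3))
a=np.hstack([cv2.imread("pics/scene0.png"),cv2.imread("pics/side0.png")]);
E
```

```text
pics
0.0 [ 0.15560888 -0.60491374  0.22173888] [ 9.92084834e-01  1.25567362e-01 -1.18735453e-04 -7.10616683e-04] 0.08682995200458864
scene [-0.197 -0.613  0.604]
side [ 0.379 -1.008  0.529]
```

View pics/scene0.png

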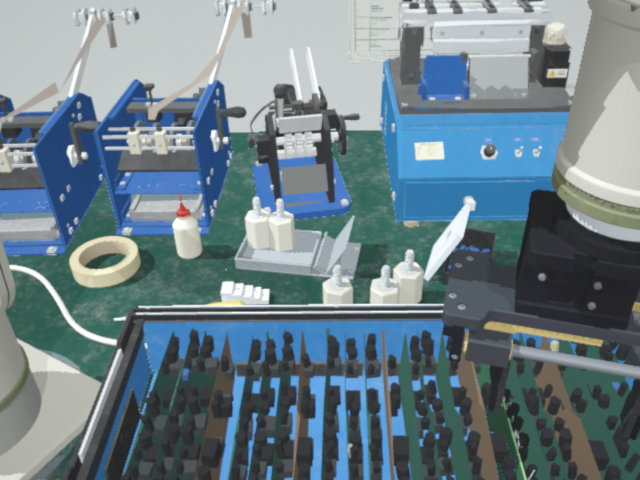

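View pics/side0.png

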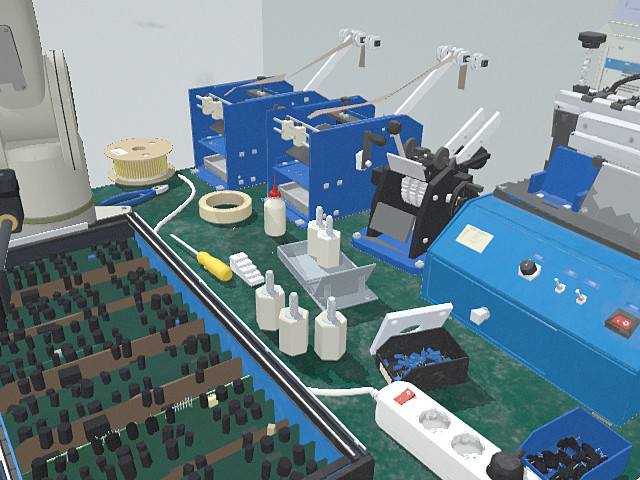

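Scene view: tray with two packed insulators near (270,230), plate rest at (345,245), loose insulators at (338,290), (385,290) and (408,275), plate at (450,240), bottle (187,235) and gauge (245,293). The side view shows the same items. Next I'll fuse the depth into a top-down map.

```bash
python3 - <<'E'
from h import *
P=[];C=[]
for n in ("scene0","side0"):
    c=dict(np.load(n+".npz"));p=pts(c);ok=c["z_map"]>0;P.append(p[ok]);C.append(c["image"][ok])
    # stated pixel checks
    uv=[(258,228),(187,235),(338,290),(450,240)] if n=="scene0" else [(269,310),(293,335),(330,335),(320,240),(420,330)]
    print(n,[p[v,u].round(3).tolist() for u,v in uv])
P=np.vstack(P);C=np.vstack(C);np.savez("cloud.npz",P=P,C=C)
m=(P[:,0]>0.1)&(P[:,0]<.7)&(P[:,1]>-.95)&(P[:,1]<-.2)&(P[:,2]<.13)&(P[:,2]>-.01)
Q=P[m];o=np.argsort(Q[:,2]);Q=Q[o]
im=np.zeros((600,750),np.uint8)
r=((.7-Q[:,0])*1000).astype(int);k=((-.2-Q[:,1])*1000).astype(int)
im[r.clip(0,599),k.clip(0,749)]=(30+Q[:,2]*2200).clip(0,255)
cv2.imwrite("pics/top.png",cv2.applyColorMap(im,cv2.COLORMAP_JET))
# studs
s=(Q[:,2]>.068)&(Q[:,2]<.096)
b=np.zeros((600,750),np.uint8);b[r[s].clip(0,599),k[s].clip(0,749)]=255
b=cv2.dilate(b,np.ones((3,3)))
n,l,st,ce=cv2.connectedComponentsWithStats(b)
for i in range(1,n):
    if st[i,4]>40: print((.7-ce[i,1]/1000).round(4),(-.2-ce[i,0]/1000).round(4),st[i])
E
```

```text
scene0 [[0.456, -0.093, 0.046], [0.386, -0.003, 0.045], [0.372, -0.288, 0.057], [0.541, -0.385, 0.07]]
side0 [[0.382, -0.302, 0.035], [0.413, -0.36, 0.034], [0.461, -0.372, 0.041], [0.47, -0.13, 0.052], [0.583, -0.367, 0.039]]
0.6916 -0.219 [13  0 12 18 67]
0.6537 -0.3432 [  46    0  184   98 2119]
0.6731 -0.2299 [25 19 11 17 66]
0.6532 -0.2411 [36 38 11 18 66]
0.5697 -0.3882 [ 168   83   41   96 2019]
0.4599 -0.6406 [432 227  18  28 156]
0.4627 -0.3539 [146 230  17  16 198]
0.3206 -0.3854 [   0  252  407  237 3017]
0.4282 -0.5939 [389 268  11   8  44]
0.381 -0.6303 [ 395  268   66  122 1807]
0.4095 -0.6548 [446 275  18  32 183]
0.4154 -0.5716 [357 276  31  18 122]
0.4134 -0.3401 [133 279  16  17 198]
0.3103 -0.6214 [ 355  290  125  190 4428]
0.3979 -0.541 [335 298  13   9  48]
0.3878 -0.5219 [312 305  20  14  75]
0.3829 -0.2823 [ 73 310  18  16 203]
0.287 -0.5791 [ 325  313  110  195 4919]
0.3769 -0.504 [298 318  13  11  46]
0.3632 -0.6509 [441 318  20  38 179]
0.3666 -0.5192 [313 325  13  19 120]
0.3611 -0.4762 [268 334  17  11  69]
0.3551 -0.4974 [292 338  11  16  99]
0.3439 -0.51
[... 558 characters left out ...]
420  137  180 5034]
0.1667 -0.3474 [  85  443  123  157 4212]
0.2343 -0.254 [ 31 453  46  28 189]
0.2294 -0.272 [ 66 466  12  11  78]
0.205 -0.2752 [ 50 475  46  48 817]
0.212 -0.2143 [  9 485  12   7  42]
0.2099 -0.6365 [432 484  11  13  86]
0.1473 -0.313 [  80  488   69  112 2260]
0.1491 -0.2626 [  23  490   75  110 1395]
0.1929 -0.6254 [420 498  10  21 141]
0.1473 -0.2303 [   0  503   66   97 2205]
0.1487 -0.5637 [352 535  24  36 431]
0.1605 -0.6087 [405 535   8  10  58]
0.1443 -0.2024 [  0 549   7  15  77]
0.1437 -0.6024 [396 552  14   9  43]
0.1172 -0.2049 [  0 566  14  34 257]
0.1273 -0.5174 [314 568   7  11  49]
0.1128 -0.5294 [326 584   8   8  45]
0.1038 -0.2702 [ 65 593  12   7  62]
```

View pics/top.png

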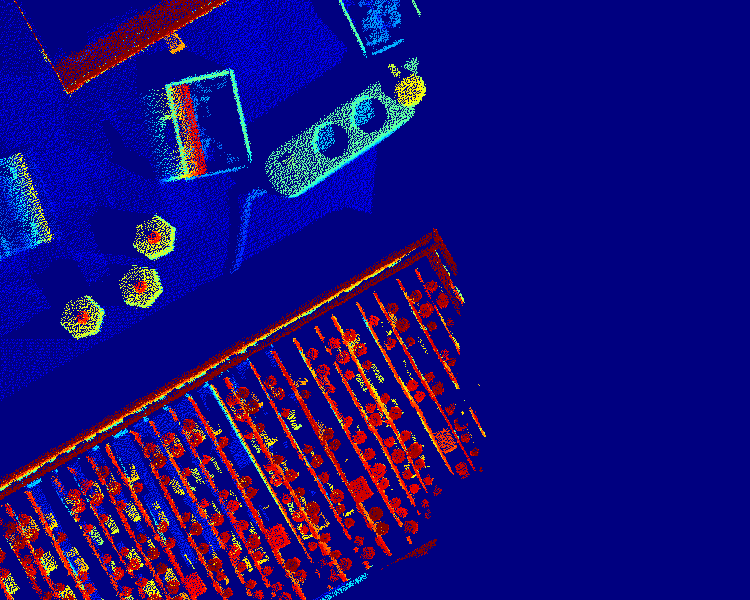

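Top map: loose studs at (82,318), (141,287) and (154,238); the plate's red upper edge is over the bin near (195,130). The tray is cut off at the left edge. Next: the stand, hexagon yaws and plate plane.

```bash
cat >> h.py <<'E'
def hexfit(P,cx,cy,z0):
    "centre and corner yaw (mod 60 deg) from top-face points at height z0"
    m=(np.hypot(P[:,0]-cx,P[:,1]-cy)<.03)&(abs(P[:,2]-z0)<.004)
    q=P[m][:,:2];th=np.radians(np.arange(0,180,1.));pr=q@np.array([np.cos(th),np.sin(th)])
    hi,lo=np.percentile(pr,99.3,0),np.percentile(pr,.7,0);w=hi-lo;mid=(hi+lo)/2
    W=w.reshape(3,60).sum(0);W=sum(np.roll(W,k) for k in range(-2,3));i=int(W.argmin())
    A=np.array([np.cos(th),np.sin(th)]).T;c=np.linalg.lstsq(A,mid,rcond=None)[0]
    return c.round(4),(i+30)%60,w[[i,i+60,i+120]].round(4),len(q)
def plane(q):
    c=np.median(q,0);
    for _ in range(6):
        u,s,v=np.linalg.svd(q-c,full_matrices=False);n=v[2];d=abs((q-c)@n);q=q[d<max(.0025,2*np.std(d))];c=q.mean(0)
    return c,n*np.sign(n[2]),len(q)
E
python3 - <<'E'
from h import *
f=np.load("cloud.npz");P=f["P"];C=f["C"].astype(int)
for x,y in ((.3829,-.2823),(.4134,-.3401),(.4627,-.3539)): print("loose",hexfit(P,x,y,.056))
m=(P[:,0]>.35)&(P[:,0]<.6)&(P[:,1]>-.27)&(P[:,1]<0)&(P[:,2]<.13)&(P[:,2]>-.01)
Q=P[m];o=np.argsort(Q[:,2]);Q=Q[o]
im=np.zeros((500,540),np.uint8)
r=((.6-Q[:,0])*2000).astype(int).clip(0,499);k=((0-Q[:,1])*2000).astype(int).clip(0,539)
im[r,k]=(30+Q[:,2]*2200).clip(0,255)
im=cv2.dilate(im,np.ones((2,2)))
cv2.imwrite("pics/stand.png",cv2.applyColorMap(im,cv2.COLORMAP_JET))
s=(Q[:,2]>.068)&(Q[:,2]<.096)&(np.hypot(Q[:,0]-.46,Q[:,1]+.11)<.07)
b=np.zeros((500,540),np.uint8);b[r[s],k[s]]=255;b=cv2.dilate(b,np.ones((5,5)))
n,l,st,ce=cv2.connectedComponentsWithStats(b)
for i in range(1,n):
    if st[i,4]>100:
        x,y=.6-ce[i,1]/2000,-ce[i,0]/2000;print("stud",round(x,4),round(y,4),hexfit(P,x,y,.060))
# plate: light grey pts around
q=P[(abs(P[:,0]-.57)<.07)&(P[:,1]>-.43)&(P[:,1]<-.33)&(P[:,2]>.055)&(P[:,2]<.12)]
c,n,k=plane(q);print("plate",c,n,k,len(q),q[:,2].max())
t=q[q[:,2]>.085];print(t[t[:,0].argmin()],t[t[:,0].argmax()])
E
```

```text
loose (array([ 0.3824, -0.2827]), 48, array([0.0376, 0.0382, 0.0387]), 710)
loose (array([ 0.4129, -0.3408]), 17, array([0.0379, 0.0378, 0.0389]), 752)
loose (array([ 0.4618, -0.3547]), 55, array([0.0368, 0.0375, 0.0384]), 749)
stud 0.4845 -0.1198 (array([ 0.4817, -0.116 ]), 16, array([0.0399, 0.0483, 0.0426]), 569)
stud 0.4712 -0.0837 (array([ 0.4712, -0.0885]), 15, array([0.0406, 0.0477, 0.0409]), 479)
plate [ 0.56720752 -0.39074081  0.07998351] [-0.17924963  0.92297184  0.34057679] 653 1831 0.09604539735918893
[ 0.52487385 -0.40064272  0.09232809] [ 0.61580885 -0.38401629  0.08971102]
```

View pics/stand.png

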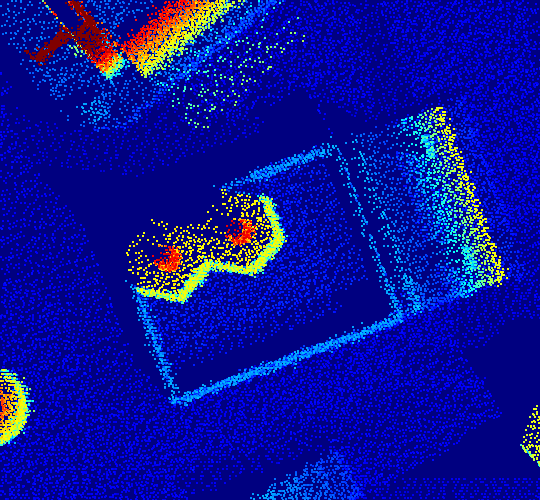

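The stand map shows the tray with its front wall from px (177,403) to (400,317), right wall to (330,148), studs at (168,258) and (240,230), and the backrest top edge from (440,110) to (500,280). Next I'll fit lines to the walls.

```bash
python3 - <<'E'
from h import *
P=np.load("cloud.npz")["P"]
w=lambda u,v: np.array([.6-v/2000,-u/2000])
q=P[(P[:,2]>.0165)&(P[:,2]<.0225)][:,:2]
res={}
for nm,a,b in (("front",(190,398),(390,321)),("right",(345,180),(395,300)),("left",(145,315),(170,385)),("rear",(240,180),(320,152))):
    a,b=w(*a),w(*b)
    for _ in range(3):
        d=(b-a)/np.linalg.norm(b-a);n=np.array([-d[1],d[0]]);t=(q-a)@d
        s=q[(abs((q-a)@n)<.005)&(t>0)&(t<np.linalg.norm(b-a))]
        l=cv2.fitLine(s.astype(np.float32),cv2.DIST_HUBER,0,.001,.001).ravel()
        L=np.linalg.norm(b-a);d2=l[:2]*np.sign(l[:2]@d);a=l[2:]+d2*((a-l[2:])@d2);b=a+L*d2
    n=np.array([-d2[1],d2[0]]);off=(s-a)@n
    print(nm,len(s),"dir deg",np.degrees(np.arctan2(d2[1],d2[0])).round(2),"pt",l[2:].round(4),off.std().round(4), np.percentile(off,[2,98]).round(4))
# backrest
q=P[(P[:,0]>.43)&(P[:,0]<.57)&(P[:,1]<-.2)&(P[:,1]>-.26)&(P[:,2]>.025)&(P[:,2]<.08)]
c,n,k=plane(q);print("backrest",c,n,k,len(q))
t=q[q[:,2]>.055];print(t[t[:,0].argmin()],t[t[:,0].argmax()],t[:,2].max())
E
```

```text
front 321 dir deg -69.58 pt [ 0.4259 -0.1594] 0.0014 [-0.003  0.003]
right 88 dir deg -158.13 pt [ 0.4726 -0.1879] 0.0016 [-0.0027  0.0031]
left 91 dir deg -159.36 pt [ 0.4206 -0.0805] 0.0017 [-0.0035  0.0034]
rear 107 dir deg -69.35 pt [ 0.5172 -0.1408] 0.0015 [-0.0026  0.0029]
backrest [ 0.49811365 -0.23078685  0.04432752] [-0.29853865  0.82681405  0.47671081] 699 1029
[ 0.45728188 -0.24883807  0.05685356] [ 0.54643915 -0.21840212  0.05723805] 0.06104207688657237
```

```bash
python3 - <<'E'
from h import *
P=np.load("cloud.npz")["P"]
def mx(x0,x1,y0,y1): 
    q=P[(P[:,0]>x0)&(P[:,0]<x1)&(P[:,1]>y0)&(P[:,1]<y1)];return (np.percentile(q[:,2],[50,90,99]).round(3),len(q)) if len(q) else 0
print("rack rim",mx(.3,.34,-.41,-.37),mx(.26,.29,-.33,-.27),"rack",mx(.1,.3,-.6,-.4))
print("black machine",mx(.54,.62,-.1,-.03),"blue",mx(.62,.75,-.4,-.27))
q=P[(P[:,2]>.1)&(P[:,2]<.45)&(P[:,0]>.35)&(P[:,0]<.75)&(P[:,1]>-.45)&(P[:,1]<.1)]
for t in ((.4974,-.1558),(.4466,-.1137),(.57,-.385)):
    d=np.hypot(q[:,0]-t[0],q[:,1]-t[1]);i=np.argsort(d)[:200:40];print(t,[(round(d[j],3),q[j].round(3).tolist()) for j in i])
E
```

```text
rack rim (array([0.076, 0.107, 0.109]), 2667) (array([0.072, 0.107, 0.109]), 2808) rack (array([0.094, 0.465, 0.522]), 77502)
black machine (array([0.079, 0.178, 0.23 ]), 5362) blue (array([0.114, 0.16 , 0.169]), 22295)
(0.4974, -0.1558) [(np.float64(0.125), [0.584, -0.065, 0.226]), (np.float64(0.129), [0.588, -0.063, 0.226]), (np.float64(0.13), [0.587, -0.062, 0.217]), (np.float64(0.131), [0.594, -0.067, 0.225]), (np.float64(0.132), [0.593, -0.065, 0.226])]
(0.4466, -0.1137) [(np.float64(0.128), [0.398, 0.005, 0.108]), (np.float64(0.134), [0.464, 0.019, 0.164]), (np.float64(0.135), [0.464, 0.021, 0.114]), (np.float64(0.136), [0.462, 0.022, 0.154]), (np.float64(0.137), [0.47, 0.021, 0.118])]
(0.57, -0.385) [(np.float64(0.09), [0.647, -0.338, 0.101]), (np.float64(0.094), [0.655, -0.345, 0.101]), (np.float64(0.094), [0.654, -0.341, 0.106]), (np.float64(0.095), [0.655, -0.344, 0.104]), (np.float64(0.095), [0.649, -0.331, 0.102])]
```

Request:
step_arm(
  delta_pos=[
    [1,0.8,0],
    [1,0.8,0],
    [1,0.8,0],
    [1,0.8,0],
    [1,0.8,0],
    [1,0.8,0],
    [1,0.8,0],
    [1,0.8,0],
    [1,0.8,0],
    [1,0.8,0],
    [1,0.8,0],
    [1,0.8,0],
  ],
  turn=[0,0,0,0,0,0,0,0,0,0,0,0],
  grip=0.4,
  newtons=40,
)

```text
time: 1.3
ee_pos: [0.4565, -0.3643, 0.2222]
eef_rot: [0.992, 0.126, -0.0, -0.0]
ft_force: [0.2, -0.6, -0.5]
width: 0.0519
grip_force: 0.0
```

Request:
step_arm(
  delta_pos=[
    [0.22,0.41,-1],
    [0,0,-1],
    [0,0,-1],
    [0,0,-1],
    [0,0,-1],
    [0,0,-0.8],
    [0,0,-0.5],
    [0,0,-0.2],
    [0,0,0],
  ],
  turn=[-1,-1,-0.82,0,0,0,0,0,0],
)

```text
time: 2.2
ee_pos: [0.4611, -0.355, 0.0598]
eef_rot: [0.999, -0.043, -0.0, -0.0]
ft_force: [0.7, 0.0, -0.4]
width: 0.0524
grip_force: 0.0
```

Request:
step_arm(
  delta_pos=[
    [0,0,0],
    [0,0,0],
    [0,0,0],
    [0,0,0],
    [0,0,0],
    [0,0,0],
  ],
  turn=[0,0,0,0,0,0],
  grip=1,
)

```text
time: 2.8
ee_pos: [0.4613, -0.355, 0.0602]
eef_rot: [0.999, -0.043, 0.0, -0.0]
ft_force: [0.1, 0.5, -0.3]
width: 0.012
grip_force: 1.3
```

Request:
step_arm(
  delta_pos=[
    [0,0,0.6],
    [0,0,1],
    [0,0,1],
    [0,0,0.8],
    [0.28,0.9,0],
    [0,1,0],
    [0,1,0],
    [0,1,0],
    [0,1,0],
    [0,1,0],
    [0,1,0],
    [0,0.72,0],
  ],
  turn=[0,0,0,0,1,1,1,0.69,0,0,0,0],
)

```text
time: 4.0
ee_pos: [0.4683, -0.1628, 0.1461]
eef_rot: [0.984, 0.178, 0.0, 0.0]
ft_force: [-0.1, 0.3, -2.2]
width: 0.0107
grip_force: 39.9
```

```bash
python3 - <<'E'
from h import *
c=camera("wrist");save(c,"w1");np.savez("w1.npz",**c);s=read_state();print(s["ee_pos"],s["eef_rot"],s["width"],s["grip_force"],s["ft_force"])
print(np.linalg.inv(c["view"])[:3].round(3))
E
```

```text
[ 0.46862539 -0.15998777  0.14613295] [ 9.83811910e-01  1.79203588e-01  3.56171056e-04 -2.71621080e-04] 0.01095066340563228 39.907480822876096 [ 0.77013315  3.73622698 -2.49506772]
[[ 0.35   0.908  0.232  0.532]
 [-0.937  0.339  0.086 -0.141]
 [-0.    -0.248  0.969  0.308]]
```

View pics/w1.png

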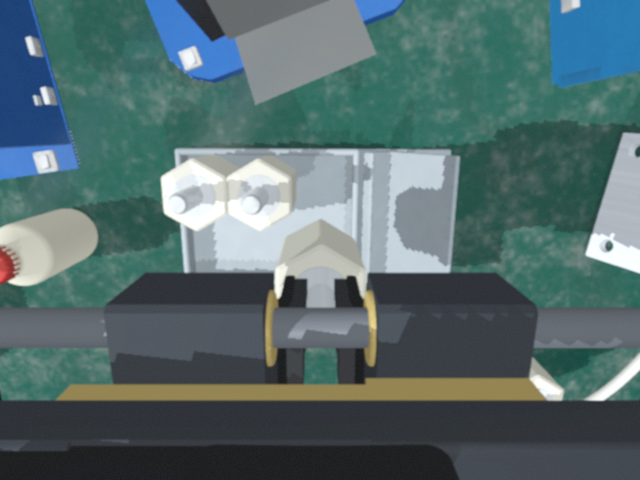

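Wrist view: the held insulator at (320,260) is aligned with the pack. Packed ones are at (195,195) and (260,195), rear wall at row 150, tray right wall at col 355 and rest at 370–458.

Request:
step_arm(
  delta_pos=[
    [0,0,0],
    [0,0,0],
  ],
  turn=[0,0],
)

```text
time: 4.25
ee_pos: [0.4682, -0.1654, 0.1456]
eef_rot: [0.984, 0.177, 0.0, 0.0]
ft_force: [0.8, -0.3, -1.6]
width: 0.0108
grip_force: 39.9
```

```bash
cat >> h.py <<'E'
O=np.array([.4633,-.1280]);Y=np.radians(20.4);R=np.array([[np.cos(Y),-np.sin(Y)],[np.sin(Y),np.cos(Y)]])
def st(p): return (np.asarray(p)[...,:2]-O)@R
def studs(p,lo=.066,hi=.097):
    "stud-top blobs in stand frame (mm)"
    q=p[(p[...,2]>lo)&(p[...,2]<hi)];s=st(q)*1000;m=(abs(s)<130).all(1);s=s[m]
    b=np.zeros((261,261),np.uint8);b[(s[:,0]+130).astype(int),(s[:,1]+130).astype(int)]=255
    b=cv2.morphologyEx(b,cv2.MORPH_CLOSE,np.ones((3,3)));n,l,t,c=cv2.connectedComponentsWithStats(b)
    return [(c[i][::-1]-130+.5).round(1).tolist()+[int(t[i,4])] for i in range(1,n) if t[i,4]>40]
E
python3 - <<'E'
from h import *
s=read_state();print(s["ee_pos"],s["ft_force"],"tcp stand",st(s["ee_pos"])*1000)
c=camera("wrist");p=pts(c);p=p[c["z_map"]>0]
print(studs(p))
q=p.copy();q[:,:2]=st(p)*1000
m=(abs(q[:,2]-.0195)<.003)
for nm,k,lo,hi,a,b in (("rear x",0,40,52,-50,-15),("right y",1,-66,-52,-5,40),("left y",1,52,66,0,40)):
    o=1-k;w=q[m&(q[:,k]>lo)&(q[:,k]<hi)&(q[:,o]>a)&(q[:,o]<b)];f=np.polyfit(w[:,o],w[:,k],1) if len(w)>9 else 0
    print(nm,len(w),np.median(w[:,k]),f)
w=q[(q[:,1]<-85)&(q[:,1]>-120)&(abs(q[:,0])<40)&(q[:,2]>.015)&(q[:,2]<.06)]
cc,n,k=plane(w*[.001,.001,1]);print("backrest",cc,n,k,((cc[1]+.0845)*.866+(cc[2]-.0075)*.5)*1000)
t=q[(q[:,2]>.05)&(q[:,1]<-95)&(q[:,1]>-125)];print("top edge x",np.percentile(t[:,0],[1,99]))
E
```

```text
[ 0.46821283 -0.16543036  0.14559893] [ 0.79801705 -0.25128468 -1.55335101] tcp stand [ -8.44247249 -36.79528196]
[[8.8, -38.2, 62], [22.9, -0.0, 124], [23.0, 38.0, 122], [121.8, 13.4, 60]]
rear x 365 46.55501415138046 [1.90557220e-03 4.65943077e+01]
right y 456 -59.92202769053684 [ 1.73234202e-03 -6.02183998e+01]
left y 22 59.33222625943924 [-0.81779553 90.77248843]
backrest [ 0.00507142 -0.10309048  0.03913795] [0.00212016 0.86316817 0.50491209] 6356 -0.2803842398714472
top edge x [-25.35733168  45.24144401]
```

Request:
step_arm(
  delta_pos=[
    [0,0,-1],
    [0,0,-1],
    [0,0,-0.8],
    [0,0,-0.4],
    [0,0,0],
  ],
  turn=[0,0,0,0,0],
)

```text
time: 4.8
ee_pos: [0.4679, -0.1649, 0.0644]
eef_rot: [0.984, 0.177, -0.001, -0.0]
ft_force: [1.1, 0.4, -1.3]
width: 0.0105
grip_force: 40.0
```

```bash
python3 - <<'E'
from h import *
s=read_state();print(s["ee_pos"],s["ft_force"],"tcp stand",st(s["ee_pos"])*1000)
E
```

```text
[ 0.46787952 -0.16493882  0.06441996] [ 1.09874935  0.38443688 -1.27294955] tcp stand [ -8.58354068 -36.21838618]
```

Request:
step_arm(
  delta_pos=[
    [0.2,0.0,-0.03],
    [0.2,0.05,0],
    [0.2,0.07,0],
    [0.2,0.08,0],
    [0.2,0.08,0],
    [0.19,0.08,0],
    [0,0,0],
  ],
  turn=[0,0,0,0,0,0,0],
)

```text
time: 5.5
ee_pos: [0.4984, -0.1554, 0.0643]
eef_rot: [0.984, 0.177, -0.0, 0.0]
ft_force: [-0.9, -0.6, -1.9]
width: 0.0109
grip_force: 40.0
```

```bash
python3 - <<'E'
from h import *
s=read_state();print("ft stand",st(s["ft_force"][:2]+O),s["ft_force"][2],"tcp stand",st(s["ee_pos"])*1000,s["ee_pos"][2],s["torque"])
c=camera("wrist");p=pts(c);print(studs(p[c["z_map"]>0]))
E
```

```text
ft stand [-1.05476754 -0.28558174] -1.9277595319622631 tcp stand [ 23.33615036 -37.96382535] 0.06431766593137202 [-0.05517664  0.31357814  0.00109164]
[[31.3, -39.9, 89], [126.2, 13.2, 374]]
```

Request:
step_arm(
  delta_pos=[
    [0,0,-0.06],
    [0.03,0.01,0],
    [0.03,0.02,0],
    [0,0,0],
  ],
  turn=[0,0,0,0],
)

```text
time: 5.95
ee_pos: [0.4991, -0.1553, 0.0632]
eef_rot: [0.984, 0.177, -0.0, 0.0]
ft_force: [-4.4, -1.4, 4.6]
width: 0.011
grip_force: 40.0
```

```bash
python3 - <<'E'
from h import *
s=read_state();print("ft stand",st(s["ft_force"][:2]+O),s["ft_force"][2],"tcp stand",st(s["ee_pos"])*1000,s["ee_pos"][2])
E
```

```text
ft stand [-4.5920689   0.24962152] 4.630931864194744 tcp stand [ 24.08331102 -38.08567906] 0.06315888391806956
```

Request:
step_arm(
  delta_pos=[
    [0,0,0],
    [0,0,0],
    [0,0,0.4],
    [0,0,1],
    [0,0,1],
  ],
  turn=[0,0,0,0,0],
  grip=0.75,
)

```text
time: 6.45
ee_pos: [0.4995, -0.1546, 0.124]
eef_rot: [0.984, 0.177, 0.0, -0.0]
ft_force: [0.5, 0.7, 0.2]
width: 0.0213
grip_force: 0.0
```

Request:
step_arm(
  delta_pos=[
    [-0.44,-0.9,0],
    [-0.44,-0.93,0],
    [-0.44,-0.93,0],
    [-0.43,-0.93,0],
    [-0.43,-0.93,0],
    [-0.42,-0.93,0],
    [-0.42,-0.93,-0.2],
    [-0.42,-0.93,-0.8],
    [0,0,-0.8],
    [0,0,-0.5],
    [0,0,-0.25],
    [0,0,0],
  ],
  turn=[-0.5,0,0,0,0,0,0,0,0,0,0,0],
  grip=0.4,
)

```text
time: 7.65
ee_pos: [0.4135, -0.3394, 0.0587]
eef_rot: [0.989, 0.148, -0.0, -0.0]
ft_force: [-0.2, -0.6, 1.0]
width: 0.0521
grip_force: 0.0
```

```bash
python3 - <<'E'
from h import *
s=read_state();print(s["ee_pos"],s["width"],s["ft_force"])
c=camera("scene");p=pts(c);p=p[c["z_map"]>0];print(studs(p))
E
```

```text
[ 0.41352864 -0.33939404  0.05867765] 0.052099299425339404 [-0.19579953 -0.55859726  1.00138229]
[[20.8, 0.9, 95], [20.3, 39.0, 86], [21.8, -38.3, 86], [126.7, 10.0, 261], [126.8, 33.2, 75]]
```

Request:
step_arm(
  delta_pos=[
    [0,0,0],
    [0,0,0],
    [0,0,0],
    [0,0,0],
    [0,0,0],
    [0,0,0],
    [0,0,0.5],
    [0,0,1],
    [0,0,1],
    [0,0,0.9],
  ],
  turn=[0,0,0,0,0,0,0,0,0,0],
  grip=1,
)

```text
time: 8.7
ee_pos: [0.4136, -0.34, 0.146]
eef_rot: [0.989, 0.148, 0.0, 0.0]
ft_force: [1.5, -0.1, -2.8]
width: 0.0108
grip_force: 40.0
```

Request:
step_arm(
  delta_pos=[
    [0.12,0.95,0],
    [0.12,1,0],
    [0.12,1,0],
    [0.12,1,0],
    [0.12,1,0],
    [0.12,1,0],
    [0.12,1,0],
    [0.12,1,0],
    [0.11,1,0],
    [0,0,0],
    [0,0,0],
    [0,0,0],
  ],
  turn=[0.5,0,0,0,0,0,0,0,0,0,0,0],
)

```text
time: 9.9
ee_pos: [0.4399, -0.1168, 0.1441]
eef_rot: [0.984, 0.177, -0.0, 0.0]
ft_force: [-0.3, 0.3, -1.4]
width: 0.011
grip_force: 40.0
```

```bash
python3 - <<'E'
from h import *
s=read_state();print(s["ee_pos"],s["width"],s["grip_force"],s["ft_force"],"tcp stand",st(s["ee_pos"])*1000)
c=camera("wrist");save(c,"w2");p=pts(c);p=p[c["z_map"]>0];print(studs(p))
E
```

```text
[ 0.43991745 -0.11682133  0.14407197] 0.010955312045745631 39.993132557719946 [-0.33948398  0.270445   -1.39789627] tcp stand [-18.01947424  18.6280721 ]
[[-1.6, 16.4, 62], [23.0, -38.9, 126], [22.9, 0.3, 128], [22.8, 38.5, 129]]
```

View pics/w2.png

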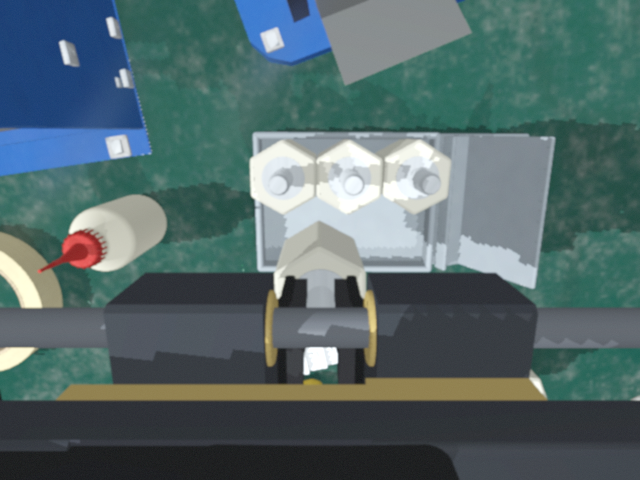

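Wrist view 2: three in the back row at (280,180), (352,180) and (428,180), with the held one at (318,260) lined up with the left valley.

Request:
step_arm(
  delta_pos=[
    [0,0,-1],
    [0,0,-1],
    [0,0,-0.7],
    [0,0,-0.4],
    [0,0,-0.1],
    [0.06,0.04,0],
    [0.07,0.03,0],
    [0.06,0.03,0],
    [0.05,0.02,-0.08],
    [0,0,0],
    [0,0,0],
  ],
  turn=[0,0,0,0,0,0,0,0,0,0,0],
)

```text
time: 11.05
ee_pos: [0.4469, -0.1134, 0.063]
eef_rot: [0.984, 0.177, 0.001, 0.0]
ft_force: [-2.6, -0.2, 6.3]
width: 0.0108
grip_force: 40.0
```

```bash
python3 - <<'E'
from h import *
s=read_state();print("ft stand",st(s["ft_force"][:2]+O),s["ft_force"][2],"tcp stand",st(s["ee_pos"])*1000,s["ee_pos"][2])
E
```

```text
ft stand [-2.53015566  0.68285482] 6.324747711554162 tcp stand [-10.24212133  19.39592658] 0.06296296819389507
```

Request:
step_arm(
  delta_pos=[
    [0.03,0.01,0],
    [0,0,0],
  ],
  turn=[0,0],
)

```text
time: 11.25
ee_pos: [0.4474, -0.1132, 0.063]
eef_rot: [0.984, 0.177, 0.0, 0.0]
ft_force: [-4.0, -0.3, 9.1]
width: 0.0109
grip_force: 40.0
```

Request:
step_arm(
  delta_pos=[
    [0,0,0],
    [0,0,0],
    [0,0,0.5],
    [0,0,1],
    [0,0,1.0],
  ],
  turn=[0,0,0,0,0],
  grip=0.75,
)

```text
time: 11.75
ee_pos: [0.4469, -0.1128, 0.126]
eef_rot: [0.984, 0.177, -0.0, -0.0]
ft_force: [0.7, -0.2, 0.5]
width: 0.0216
grip_force: 0.0
```

Request:
step_arm(
  delta_pos=[
    [-0.37,-0.94,0],
    [-0.37,-0.98,0],
    [-0.37,-0.98,0],
    [-0.37,-0.98,0],
    [-0.37,-0.97,0],
    [-0.37,-0.97,0],
    [-0.38,-0.96,-0.2],
    [0,0,-0.8],
    [0,0,-0.8],
    [0,0,-0.5],
    [0,0,-0.3],
    [0,0,0],
  ],
  turn=[1,1,1,1,0,0,0,0,0,0,0,0],
  grip=0.4,
)

```text
time: 12.95
ee_pos: [0.3819, -0.2822, 0.0592]
eef_rot: [0.914, 0.406, -0.0, -0.0]
ft_force: [-0.2, -0.5, 0.2]
width: 0.0523
grip_force: 0.0
```

```bash
python3 - <<'E'
from h import *
s=read_state();print(s["ee_pos"],s["width"],s["ft_force"])
E
```

```text
[ 0.38185649 -0.28216591  0.05923923] 0.052280230716125656 [-0.24651238 -0.50151862  0.20348308]
```

Request:
step_arm(
  delta_pos=[
    [0,0,0],
    [0,0,0],
    [0,0,0],
    [0,0,0],
    [0,0,0],
    [0,0,0],
    [0,0,0.5],
    [0,0,1],
    [0,0,1],
    [0,0,0.9],
  ],
  turn=[0,0,0,0,0,0,0,0,0,0],
  grip=1,
)

```text
time: 13.95
ee_pos: [0.3821, -0.2825, 0.1465]
eef_rot: [0.914, 0.406, 0.0, 0.0]
ft_force: [0.1, -0.4, -0.6]
width: 0.0107
grip_force: 40.0
```

Request:
step_arm(
  delta_pos=[
    [0.48,0.87,0],
    [0.48,0.86,0],
    [0.48,0.86,0],
    [0.48,0.86,0],
    [0.48,0.86,0],
    [0.48,0.86,0],
    [0,0,0],
    [0,0,0],
    [0,0,0],
  ],
  turn=[-1,-1,-1,-1,0,0,0,0,0],
)

```text
time: 14.85
ee_pos: [0.4536, -0.1542, 0.1448]
eef_rot: [0.984, 0.177, -0.0, 0.0]
ft_force: [-0.1, -0.1, -0.6]
width: 0.011
grip_force: 40.0
```

```bash
python3 - <<'E'
from h import *
s=read_state();print(s["ee_pos"],s["width"],s["grip_force"],s["ft_force"],"tcp stand",st(s["ee_pos"])*1000)
c=camera("wrist");save(c,"w3");p=pts(c);p=p[c["z_map"]>0];print(studs(p))
E
```

```text
[ 0.45356534 -0.15422227  0.14484183] 0.010989953768448366 39.99802275560796 [-0.0671897  -0.13357859 -0.58954065] tcp stand [-18.26447429 -21.18443106]
[[-10.3, 17.9, 126], [-0.5, -23.2, 61], [23.2, -39.0, 123], [23.1, -0.4, 130], [22.9, 38.5, 131]]
```

View pics/w3.png

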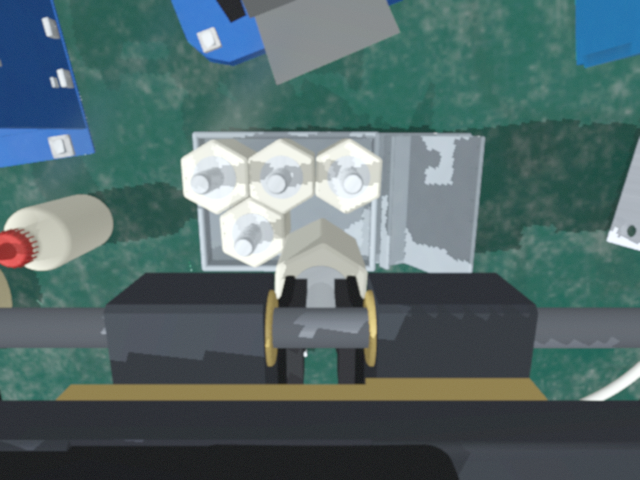

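Wrist view 3: four packed at (207,180), (280,180), (350,180) and (247,240). The held one at (320,260) is lined up with the right valley.

Request:
step_arm(
  delta_pos=[
    [0,0,-1],
    [0,0,-1],
    [0,0,-0.7],
    [0,0,-0.4],
    [0,0,-0.1],
    [0.07,0.03,0],
    [0.07,0.04,0],
    [0.07,0.04,0],
    [0.07,0.04,-0.08],
    [0,0,0],
    [0,0,0],
  ],
  turn=[0,0,0,0,0,0,0,0,0,0,0],
)

```text
time: 16.0
ee_pos: [0.4609, -0.15, 0.0638]
eef_rot: [0.984, 0.177, -0.0, 0.001]
ft_force: [-7.9, 0.9, 15.2]
width: 0.0111
grip_force: 40.0
```

```bash
python3 - <<'E'
from h import *
s=read_state();print("ft stand",st(s["ft_force"][:2]+O),s["ft_force"][2],"tcp stand",st(s["ee_pos"])*1000,s["ee_pos"][2])
E
```

```text
ft stand [-7.08685278  3.6383899 ] 15.172685746124033 tcp stand [ -9.90062844 -19.7784715 ] 0.06383318720955686
```

Request:
step_arm(
  delta_pos=[
    [0,0,0.02],
    [0.01,0.01,0],
    [0,0,0],
  ],
  turn=[0,0,0],
)

```text
time: 16.3
ee_pos: [0.4609, -0.1499, 0.0639]
eef_rot: [0.984, 0.177, -0.001, 0.001]
ft_force: [-7.1, -0.3, 11.5]
width: 0.0108
grip_force: 40.0
```

Request:
step_arm(
  delta_pos=[
    [0,0,0],
    [0,0,0],
    [0,0,0.5],
    [0,0,1],
    [0,0,1],
    [-0.9,-0.4,1],
    [-0.9,-0.4,0],
    [-0.7,-0.4,0],
    [0,0,0],
    [0,0,0],
  ],
  turn=[0,0,0,0,0,0,0,0,0,0],
  grip=0.75,
)

```text
time: 17.3
ee_pos: [0.3993, -0.1793, 0.1515]
eef_rot: [0.984, 0.177, 0.001, 0.0]
ft_force: [-0.7, 0.9, 0.6]
width: 0.0217
grip_force: 0.0
```

```bash
python3 - <<'E'
from h import *
s=read_state();print(s["ee_pos"])
c=camera("wrist");p=pts(c);p=p[c["z_map"]>0]
S=[a for a in studs(p)];print(S)
for a in S:
    w=O+R@np.array(a[:2])/1000;h=hexfit(p,*w,.060);print((st(h[0])*1000).round(1),h[1:])
q=p[(abs(p[:,0]-.57)<.07)&(p[:,1]>-.42)&(p[:,1]<-.3)&(p[:,2]>.02)&(p[:,2]<.1)]
print(len(q))
E
```

```text
[ 0.39928658 -0.1793006   0.15145716]
[[-11.0, -20.6, 124], [-10.7, 17.8, 127], [22.8, -38.8, 128], [22.9, -0.4, 130], [22.7, 38.1, 126]]
[ -5.8 -17.7] (15, array([0.047 , 0.0488, 0.0523]), 5630)
[-5.6 15. ] (27, array([0.0527, 0.0495, 0.0471]), 5535)
[ 19.7 -33.5] (12, array([0.0452, 0.0473, 0.0473]), 5197)
[19.2 -0.4] (28, array([0.0528, 0.0576, 0.0485]), 6741)
[19.8 32.9] (21, array([0.0475, 0.0473, 0.0446]), 4944)
35
```

Request:
step_arm(
  delta_pos=[
    [0.65,-0.95,0.4],
    [0.65,-0.95,0.4],
    [0.65,-0.95,0],
    [0.65,-0.95,0],
    [0.65,-0.95,0],
    [0.65,-0.95,0],
    [0.65,-0.95,0],
    [0.65,-0.95,0],
    [0,0,0],
    [0,0,0],
    [0,0,0],
  ],
  turn=[-1,-0.37,0,0,0,0,0,0,0,0,0],
  grip=0.4,
)

```text
time: 18.45
ee_pos: [0.5292, -0.368, 0.1704]
eef_rot: [0.995, 0.096, 0.0, -0.0]
ft_force: [-0.4, -0.6, 0.3]
width: 0.0521
grip_force: 0.0
```

```bash
python3 - <<'E'
from h import *
s=read_state();print(s["ee_pos"],s["eef_rot"])
c=camera("wrist");save(c,"w4");p=pts(c);np.savez("w4.npz",**c)
P=p[c["z_map"]>0]
q=P[(abs(P[:,0]-.57)<.08)&(P[:,1]>-.43)&(P[:,1]<-.3)&(P[:,2]>.015)&(P[:,2]<.1)]
cc,n,k=plane(q);print(cc,n,k,len(q),q[:,2].max(),"yaw",np.degrees(np.arctan2(n[1],n[0]))-90,"lean",np.degrees(np.arcsin(n[2])))
t=q[(abs((q-cc)@n)<.004)];d=np.array([n[1],-n[0]])/np.hypot(*n[:2]);u=t[:,:2]@d
print("along",np.percentile(u,[.5,50,99.5]),"d",d); tt=t[t[:,2]>.082];u=tt[:,:2]@d;print(np.percentile(u,[1,99]),tt[:,:2].mean(0),tt[:,2].mean(),t[:,2].max())
E
```

```text
[ 0.52922722 -0.36796039  0.170431  ] [ 9.95333154e-01  9.64973528e-02  6.02714459e-05 -4.12193534e-04]
[ 0.57104788 -0.37701882  0.06412997] [-0.19533075  0.87655292  0.43988735] 8019 13931 0.09999542497491065 yaw 12.56251487125165 lean 26.096693900897456
along [0.42713497 0.47502013 0.51630781] d [0.97605927 0.21750471]
[0.42774817 0.51572312] [ 0.57201406 -0.39026924] 0.08991790475733535 0.09525994126948567
```

View pics/w4.png

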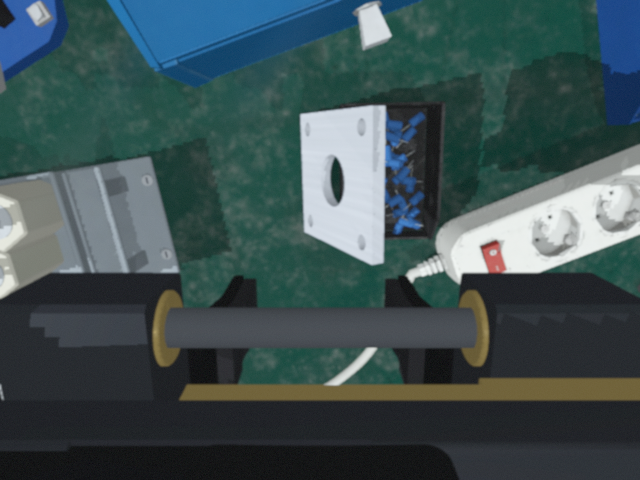

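Wrist view 4: the plate face spans (305,115)–(380,260), leaning on the bin at (410,170), with no obstruction around its upper edge.

Request:
step_arm(
  delta_pos=[
    [0.8,-0.4,0],
    [0.82,-0.41,0],
    [0,0,-1],
    [0,0,-1],
    [0,0,-1],
    [0,0,-0.8],
    [0,0,-0.4],
    [0,0,-0.14],
    [0,0,0],
  ],
  turn=[0.2,0,0,0,0,0,0,0,0],
)

```text
time: 19.4
ee_pos: [0.5695, -0.3894, 0.0627]
eef_rot: [0.994, 0.108, 0.0, 0.0]
ft_force: [0.6, -0.0, -0.2]
width: 0.0524
grip_force: 0.0
```

Request:
step_arm(
  delta_pos=[
    [0,0,0],
    [0,0,0],
    [0,0,0],
    [-0.02,0.11,0],
    [-0.03,0.15,0],
    [-0.05,0.2,0],
    [-0.05,0.2,0],
    [-0.05,0.2,0],
    [-0.05,0.2,0],
    [-0.04,0.2,0],
    [-0.03,0.15,0],
    [-0.03,0.15,0],
  ],
  turn=[0,0,0,0,0,0,0,0,0,0,0,0],
  grip=0.655,
)

```text
time: 20.6
ee_pos: [0.5604, -0.3501, 0.062]
eef_rot: [0.994, 0.108, -0.0, -0.0]
ft_force: [-0.0, 0.1, -0.8]
width: 0.0301
grip_force: 0.0
```

```bash
python3 - <<'E'
from h import *
s=read_state();print(s["ee_pos"],s["ft_force"],s["width"])
c=camera("side");save(c,"s1");cv2.imwrite("pics/s1c.png",cv2.resize(c["image"][200:440,300:540,::-1],None,fx=2,fy=2))
E
```

```text
[ 0.56040607 -0.3501312   0.06204536] [-0.02062585  0.06184099 -0.75142129] 0.030129708788502397
```

View pics/s1c.png

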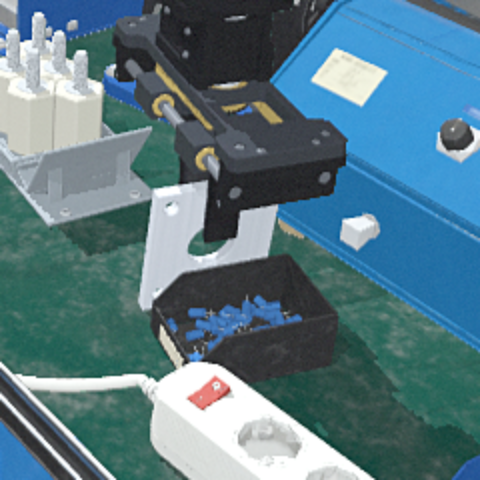

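The crop shows the plate nearly upright at (210,230), between the fingers, with the back finger behind it.

Request:
step_arm(
  delta_pos=[
    [0,0,0],
    [0,0,0],
    [0,0,0],
    [0,0,0],
    [0,0,0],
    [0,0,0],
  ],
  turn=[0,0,0,0,0,0],
  grip=1,
)

```text
time: 21.25
ee_pos: [0.5604, -0.3508, 0.062]
eef_rot: [0.994, 0.108, 0.0, 0.0]
ft_force: [0.8, -0.2, -0.1]
width: 0.0075
grip_force: 40.0
```

Request:
step_arm(
  delta_pos=[
    [0,0,0.4],
    [0,0,1],
    [0,0,1],
    [0,0,0.6],
    [0,0,0],
    [0,0,0],
  ],
  turn=[0,0,0,0,0,0],
)

```text
time: 21.85
ee_pos: [0.5602, -0.3505, 0.1364]
eef_rot: [0.994, 0.108, -0.0, -0.0]
ft_force: [-0.2, 0.0, -2.6]
width: 0.0079
grip_force: 40.0
```

```bash
python3 - <<'E'
from h import *
s=read_state();print(s["ee_pos"],s["ft_force"],s["width"],s["grip_force"])
x,y,z=s["ee_pos"]
c=camera("side");p=pts(c);P=p[c["z_map"]>0]
hv=np.array([-.2175,.976]);d=np.array([.976,.2175]);g=np.array([x,y])
u=(P[:,:2]-g)@d;h=(P[:,:2]-g)@hv
m=(abs(u)<.055)&(abs(h)<.035)&(P[:,2]>.05)&(P[:,2]<z-.003)
q=P[m];cc,n,k=plane(q);print(cc,n,k,len(q),"h,u of plane centre",(cc[:2]-g)@hv,"yaw",np.degrees(np.arctan2(abs(n[1]),-n[0]*np.sign(n[1])))-0,"lean",np.degrees(np.arcsin(n[2])))
t=q[abs((q-cc)@n)<.003];print("z range",np.percentile(t[:,2],[.3,99]),"u range",np.percentile((t[:,:2]-g)@d,[.5,99.5]))
E
```

```text
[ 0.56015036 -0.35045329  0.13641347] [-0.16814043  0.02759982 -2.60956102] 0.00794547226105747 39.999835174530745
[ 0.56126448 -0.35458472  0.10125405] [ 2.12379365e-01 -9.77187271e-01  2.05439300e-04] 1987 2210 h,u of plane centre -0.004274602422851916 yaw 77.73817406001722 lean 0.01177080491838285
z range [0.07278473 0.13250831] u range [-0.04375049  0.04649182]
```

Request:
step_arm(
  delta_pos=[
    [-0.4,0.84,0.2],
    [-0.4,0.84,0.2],
    [-0.39,0.84,0],
    [-0.39,0.84,0],
    [-0.39,0.84,0],
    [-0.39,0.83,0],
    [-0.39,0.83,0],
    [0,0,0],
    [0,0,0],
    [0,0,0],
  ],
  turn=[0.6,0.58,0,0,0,0,0,0,0,0],
)

```text
time: 22.9
ee_pos: [0.4916, -0.2048, 0.1465]
eef_rot: [0.984, 0.177, -0.0, -0.0]
ft_force: [0.4, -0.2, -3.6]
width: 0.0079
grip_force: 40.0
```

```bash
python3 - <<'E'
from h import *
s=read_state();print(s["ee_pos"],s["ft_force"],s["width"],"tcp stand",st(s["ee_pos"])*1000)
for n in("wrist","side"):
    c=camera(n);p=pts(c);P=p[c["z_map"]>0];q=P.copy();q[:,:2]=st(P)
    m=(q[:,2]>.085)&(q[:,2]<.14)&(abs(q[:,1]+.081)<.02)&(abs(q[:,0])<.055)
    if m.sum()>100:
        cc,v,k=plane(q[m]);print(n,"plate",cc.round(4),v.round(3),k,np.percentile(q[m][:,0],[1,99]))
    m=(q[:,2]<.055)&(q[:,2]>.025)&(abs(q[:,1]+.105)<.02)&(abs(q[:,0])<.04)
    if m.sum()>100:
        cc,v,k=plane(q[m]);print(n,"rest",cc.round(4),v.round(3),k,"plane err mm",((cc[1]+.0845)*.866+(cc[2]-.0075)*.5)*1000)
E
```

```text
[ 0.49155166 -0.20482026  0.14648516] [ 0.36501966 -0.20328304 -3.60479244] 0.00792586050917865 tcp stand [ -0.29762117 -81.8499834 ]
wrist plate [ 0.0455 -0.0835  0.1166] [-1. -0.  0.] 235 [0.0453591 0.0456982]
wrist rest [ 0.0065 -0.1038  0.0405] [0.003 0.865 0.502] 3117 plane err mm -0.2137092047426424
side plate [-0.0003 -0.0862  0.1108] [-0.002 -1.     0.003] 1399 [-0.04406857  0.04572847]
side rest [-0.0007 -0.1066  0.0402] [0.006 0.871 0.491] 461 plane err mm -2.811095860522486
```

Request:
step_arm(
  delta_pos=[
    [-0.01,0.04,-0.8],
    [0,0,-0.8],
    [0,0,-0.6],
    [0,0,-0.4],
    [0,0,-0.15],
    [0,0,0],
    [0,0,0],
  ],
  turn=[0,0,0,0,0,0,0],
)

```text
time: 23.7
ee_pos: [0.492, -0.2032, 0.079]
eef_rot: [0.984, 0.178, 0.0, 0.0]
ft_force: [0.2, -0.3, -2.2]
width: 0.0081
grip_force: 40.0
```

Request:
step_arm(
  delta_pos=[
    [0,0,-0.05],
    [0,0,-0.05],
    [0,0,0],
  ],
  turn=[0,0,0],
)

```text
time: 24.0
ee_pos: [0.4915, -0.2031, 0.0759]
eef_rot: [0.984, 0.178, 0.0, 0.0]
ft_force: [0.0, 0.3, -2.0]
width: 0.0077
grip_force: 40.0
```

Request:
step_arm(
  delta_pos=[
    [0,0,-0.04],
    [0,0,-0.04],
    [0,0,0],
  ],
  turn=[0,0,0],
)

```text
time: 24.3
ee_pos: [0.4914, -0.203, 0.0736]
eef_rot: [0.984, 0.178, -0.0, -0.0]
ft_force: [-0.0, -1.0, -2.5]
width: 0.0076
grip_force: 40.0
```

Request:
step_arm(
  delta_pos=[
    [0,0,-0.04],
    [0,0,-0.04],
    [0,0,0],
  ],
  turn=[0,0,0],
)

```text
time: 24.6
ee_pos: [0.4921, -0.2036, 0.0727]
eef_rot: [0.984, 0.178, 0.001, 0.001]
ft_force: [-1.6, -0.6, 5.3]
width: 0.0081
grip_force: 40.0
```

Request:
step_arm(
  delta_pos=[
    [0,0,0],
    [0,0,0],
    [0.03,-0.08,0],
    [0.05,-0.14,0],
    [0.05,-0.14,0],
    [0.05,-0.14,0],
    [0.05,-0.14,0],
    [0.05,-0.13,0],
    [0.05,-0.13,0],
    [0.05,-0.13,0],
    [0.05,-0.13,0],
    [0,0,0],
  ],
  turn=[0,0,0,0,0,0,0,0,0,0,0,0],
  grip=0.724,
)

```text
time: 25.8
ee_pos: [0.5024, -0.2326, 0.0718]
eef_rot: [0.984, 0.177, 0.0, 0.0]
ft_force: [0.4, -0.9, 0.4]
width: 0.024
grip_force: 0.4
```

```bash
python3 - <<'E'
from h import *
s=read_state();print(s["ft_force"],s["width"],"tcp stand",st(s["ee_pos"])*1000,s["ee_pos"][2])
c=camera("side");cv2.imwrite("pics/s2.png",cv2.resize(c["image"][160:360,260:500,::-1],None,fx=2.5,fy=2.5))
E
```

```text
[ 0.43584358 -0.94121028  0.36612874] 0.024025318173436012 tcp stand [   0.15377315 -111.68767654] 0.07182915815594004
```

View pics/s2.png

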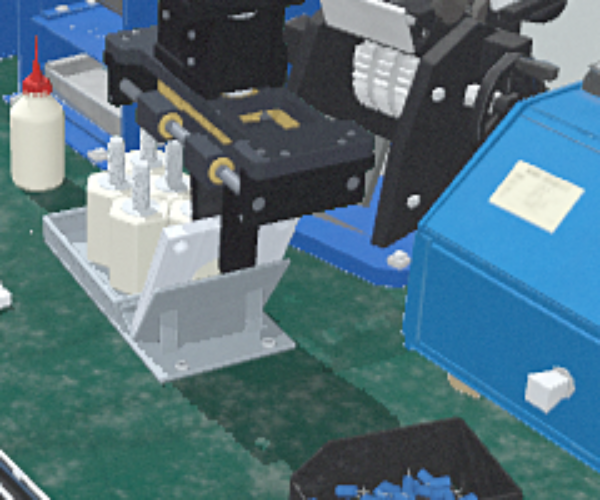

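The crop shows the plate leaning back in the rest at (190,240), resting on the rear finger at (240,230).

Request:
step_arm(
  delta_pos=[
    [0,0,0],
    [0,0,0],
    [0,0,0],
    [0,0,0],
    [0.07,-0.19,0],
    [0.07,-0.19,0],
    [0.07,-0.18,0],
    [0.06,-0.17,0],
    [0.05,-0.14,0],
    [0.02,-0.05,0],
    [0,0,0],
  ],
  turn=[0,0,0,0,0,0,0,0,0,0,0],
  grip=0.45,
)

```text
time: 26.95
ee_pos: [0.5107, -0.255, 0.0717]
eef_rot: [0.984, 0.178, -0.0, -0.0]
ft_force: [-0.3, -0.1, 0.5]
width: 0.0476
grip_force: 0.2
```

```bash
cat > plate.py <<'E'
from h import *
s=read_state();print(s["ft_force"],s["width"],"tcp stand",st(s["ee_pos"])*1000,s["ee_pos"][2])
for nm in ("wrist","side","scene"):
    c=camera(nm);p=pts(c);P=p[c["z_map"]>0];q=P.copy();q[:,:2]=st(P)
    r=np.c_[q[:,0],(q[:,1]+.0845)*.8660+(q[:,2]-.0075)*.5,-(q[:,1]+.0845)*.5+(q[:,2]-.0075)*.866]
    m=(abs(r[:,0])<.06)&(r[:,1]>(.003 if nm!="side" else -.008))&(r[:,1]<.02)&(r[:,2]>.066)&(r[:,2]<.105)
    if m.sum()>80:
        cc,v,k=plane(r[m]);t=r[m][abs((r[m]-cc)@v)<.002];print(nm,"face in rest frame",cc.round(4),v.round(3),k,"x",np.percentile(t[:,0],[1,99]).round(4),"z",np.percentile(t[:,2],[1,99]).round(4))
E
python3 plate.py
```

```text
[-0.32450734 -0.12744175  0.52078318] 0.047624904591482435 tcp stand [ 1.18655787e-01 -1.35531177e+02] 0.0716883805722182
wrist face in rest frame [0.0144 0.0057 0.0855] [0.004 0.996 0.084] 7154 x [-0.0355  0.0463] z [0.0665 0.1011]
side face in rest frame [-0.0167 -0.001   0.0841] [0.016 1.    0.012] 342 x [-0.0435  0.045 ] z [0.0663 0.1006]
scene face in rest frame [-0.0035  0.0068  0.086 ] [-0.002  0.994  0.105] 380 x [-0.0447  0.0466] z [0.0666 0.1013]
```

Request:
step_arm(
  delta_pos=[
    [-0.08,0.22,0],
    [-0.08,0.22,0],
    [0,0,0.6],
    [0,0,1],
    [0,0,1],
    [-0.3,-0.4,1],
    [-1,-0.4,0],
    [-1,-0.4,0],
    [0,0,0],
    [0,0,0],
    [0,0,0],
  ],
  turn=[0,0,0,0,0,0,0,0,0,0,0],
)

```text
time: 28.2
ee_pos: [0.4501, -0.2735, 0.1625]
eef_rot: [0.984, 0.178, 0.0, 0.0]
ft_force: [-0.2, 0.9, 0.2]
width: 0.048
grip_force: 0.0
```

```bash
sed -i 's/r\[:,2\]<.105/r[:,2]<.096/; s/.003 if nm/.005 if nm/' plate.py; python3 plate.py; python3 - <<'E'
from h import *
c=camera("wrist");save(c,"w5");p=pts(c);p=p[c["z_map"]>0];print(studs(p))
g=p.copy();g[:,:2]=st(p)
r=np.c_[g[:,0],(g[:,1]+.0845)*.8660+(g[:,2]-.0075)*.5,-(g[:,1]+.0845)*.5+(g[:,2]-.0075)*.866]
for lo in (.02,.03,.04,.05,.06,.07,.08,.09):
    m=(abs(r[:,0])<.04)&(r[:,2]>lo)&(r[:,2]<lo+.01)&(r[:,1]>-.005)&(r[:,1]<.016);print(lo,m.sum(),np.median(r[m][:,1]).round(4) if m.any() else 0,end="; ")
E
```

```text
[-0.1641082   0.93056845  0.15864904] 0.047971593378367386 tcp stand [ -63.03374895 -131.76525332] 0.16250327130580275
wrist face in rest frame [0.003  0.0062 0.0807] [0.002 0.997 0.071] 4092 x [-0.0426  0.0456] z [0.0664 0.0956]
side face in rest frame [ 0.     -0.0014  0.081 ] [0.007 0.997 0.072] 416 x [-0.0431  0.046 ] z [0.0663 0.0959]
scene face in rest frame [-0.0032  0.0074  0.081 ] [-0.005  0.997  0.072] 268 x [-0.0442  0.0459] z [0.0665 0.0956]
[[1.4, -119.8, 1860], [-10.8, -21.4, 123], [-10.4, 17.2, 133], [22.9, -39.4, 123], [22.8, -1.1, 119], [22.1, 34.7, 49]]
0.02 864 0.0104; 0.03 1461 0.0091; 0.04 980 0.0086; 0.05 648 0.0082; 0.06 933 0.0074; 0.07 1273 0.0067; 0.08 1514 0.0058; 0.09 2273 0.0048;
```

View pics/w5.png

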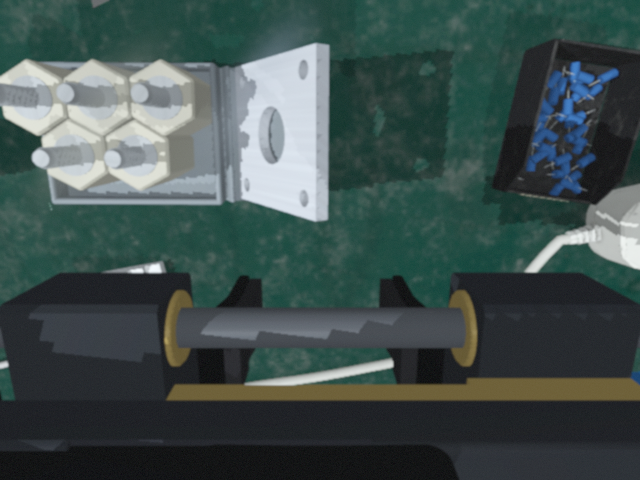

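Wrist view 5: the five insulators form a neat close pack at (30–190, 60–190). The plate at (285,130) is in the rest, but its lower edge sits about 4 mm off the fold. I'll push it in low down with the closed fingers.

Request:
step_arm(
  delta_pos=[
    [0.3,0.81,0],
    [0.3,0.81,0],
    [0.3,0.81,0],
    [0.25,0.8,0],
    [0,0,0],
    [0,0,0],
    [0,0,0],
  ],
  turn=[0,0,0,0,0,0,0],
  grip=1,
)

```text
time: 29.1
ee_pos: [0.4778, -0.1941, 0.1617]
eef_rot: [0.984, 0.177, -0.0, 0.0]
ft_force: [-0.1, 0.3, -0.0]
width: 0.0031
grip_force: 0.0
```

Request:
step_arm(
  delta_pos=[
    [0,0,-1],
    [0,0,-1],
    [0,0,-1],
    [0,0,-0.8],
    [0,0,-0.6],
    [0,0,-0.5],
    [0,0,0],
    [0,0,0],
  ],
  turn=[0,0,0,0,0,0,0,0],
)

```text
time: 29.9
ee_pos: [0.4783, -0.1935, 0.0398]
eef_rot: [0.984, 0.178, 0.0, 0.0]
ft_force: [0.8, -0.0, 0.4]
width: 0.0005
grip_force: 0.0
```

```bash
python3 - <<'E'
from h import *
s=read_state();print(s["ft_force"],s["width"],"tcp stand",st(s["ee_pos"])*1000,s["ee_pos"][2])
E
```

```text
[ 0.81200345 -0.0073336   0.3656066 ] 0.00049890655458786 tcp stand [ -8.77490802 -66.65155286] 0.039768707096907205
```

Lower 3 mm, then push along −y in small steps (10 mm first).

Request:
step_arm(
  delta_pos=[
    [0,0,-0.12],
    [0.04,-0.11,0],
    [0.04,-0.11,0],
    [0.03,-0.08,0],
    [0.02,-0.05,0],
    [0,0,0],
  ],
  turn=[0,0,0,0,0,0],
)

```text
time: 30.5
ee_pos: [0.4813, -0.2023, 0.0364]
eef_rot: [0.984, 0.178, 0.0, 0.0]
ft_force: [-0.3, -0.2, -0.5]
width: 0.0007
grip_force: 0.0
```

Request:
step_arm(
  delta_pos=[
    [0.014,-0.038,0],
    [0.014,-0.038,0],
    [0,0,0],
  ],
  turn=[0,0,0],
)

```text
time: 30.8
ee_pos: [0.4819, -0.2041, 0.0363]
eef_rot: [0.984, 0.178, 0.0, 0.0]
ft_force: [0.4, -0.0, -0.3]
width: 0.0006
grip_force: 0.0
```

```bash
python3 - <<'E'
from h import *
s=read_state();print(st(s["ft_force"][:2]+O),s["ft_force"][2],"tcp stand",st(s["ee_pos"])*1000,s["ee_pos"][2])
E
python3 plate.py
```

```text
[ 0.40542376 -0.19243719] -0.2547891186426293 tcp stand [ -9.04608454 -77.80437043] 0.036319015597326455
[ 0.44707461 -0.03904852 -0.25478912] 0.0006088164123266622 tcp stand [ -9.04608454 -77.80437043] 0.036319015597326455
wrist face in rest frame [0.0318 0.0062 0.0802] [0.002 0.998 0.064] 7315 x [0.0162 0.0463] z [0.0663 0.0956]
side face in rest frame [-0.0038 -0.0011  0.0775] [0.007 0.998 0.066] 313 x [-0.0433  0.0458] z [0.0662 0.095 ]
scene face in rest frame [-0.0088  0.0075  0.0808] [-0.006  0.997  0.072] 225 x [-0.0439  0.0451] z [0.0666 0.0959]
```

Request:
step_arm(
  delta_pos=[
    [0.014,-0.038,0],
    [0.014,-0.038,0],
    [0,0,0],
  ],
  turn=[0,0,0],
)

```text
time: 31.25
ee_pos: [0.4826, -0.2057, 0.0363]
eef_rot: [0.984, 0.178, -0.0, -0.0]
ft_force: [-0.4, -0.0, 0.5]
width: 0.0008
grip_force: 0.4
```

Request:
step_arm(
  delta_pos=[
    [0.014,-0.038,0],
    [0.014,-0.038,0],
    [0,0,0],
  ],
  turn=[0,0,0],
)

```text
time: 31.55
ee_pos: [0.4833, -0.2077, 0.0363]
eef_rot: [0.984, 0.178, -0.0, -0.0]
ft_force: [-0.7, 1.5, -0.0]
width: 0.0007
grip_force: 0.7
```

```bash
python3 - <<'E'
from h import *
s=read_state();print(st(s["ft_force"][:2]+O))
E
python3 plate.py
```

```text
[-0.1335848   1.61552612]
[-0.68833387  1.46763961 -0.02661056] 0.0007314202828408823 tcp stand [ -9.02047346 -81.69795045] 0.03625598536287468
wrist face in rest frame [0.0328 0.0074 0.0813] [0.006 1.    0.012] 7450 x [0.0167 0.0464] z [0.0663 0.0958]
side face in rest frame [-0.0106  0.0002  0.0753] [-0.006 -1.     0.005] 241 x [-0.0437  0.0453] z [0.0662 0.0952]
scene face in rest frame [-0.0128  0.0087  0.0804] [-0.009  1.     0.006] 196 x [-0.0448  0.0465] z [0.0662 0.0959]
```

Request:
step_arm(
  delta_pos=[
    [0.014,-0.038,0],
    [0.007,-0.019,0],
    [0,0,0],
  ],
  turn=[0,0,0],
)

```text
time: 32.0
ee_pos: [0.4835, -0.2082, 0.0362]
eef_rot: [0.984, 0.178, -0.0, -0.001]
ft_force: [-2.3, 5.5, 1.6]
width: 0.0005
grip_force: 3.3
```

Request:
step_arm(
  delta_pos=[
    [-0.06,0.16,0],
    [-0.1,0.3,0],
    [0,0,0.6],
    [0,0,1],
    [0,0,1],
    [0,0,1],
    [0,0,1],
    [-1,-0.4,0.4],
    [-1,-0.4,0],
    [-0.5,-1,0],
    [0,0,0],
    [0,0,0],
  ],
  turn=[0,0,0,0,0,0,0,0,0,0,0,0],
)

```text
time: 33.2
ee_pos: [0.4175, -0.2431, 0.1624]
eef_rot: [0.984, 0.177, 0.001, 0.001]
ft_force: [0.1, 0.8, 0.4]
width: 0.0001
grip_force: 0.0
```

```bash
python3 plate.py; python3 - <<'E'
from h import *
c=camera("wrist");save(c,"w6");p=pts(c);p=p[c["z_map"]>0];print(studs(p))
E
```

```text
[0.10814666 0.81706493 0.42365896] 0.00012045472232106389 tcp stand [-83.06022757 -91.92145125] 0.16242285430849873
wrist face in rest frame [0.0036 0.0077 0.0816] [0.003 1.    0.002] 5418 x [-0.0426  0.0456] z [0.0664 0.0958]
side face in rest frame [0.0001 0.0004 0.0808] [0.005 1.    0.004] 490 x [-0.043   0.0466] z [0.0663 0.0957]
scene face in rest frame [-0.0052  0.009   0.0811] [-0.005  1.     0.004] 235 x [-0.0448  0.0462] z [0.0662 0.0956]
[[1.5, -119.5, 1898], [-10.9, -21.1, 130], [-10.5, 17.2, 125], [22.8, -39.0, 124], [22.7, -0.9, 122], [22.5, 38.0, 136]]
```

View pics/w6.png

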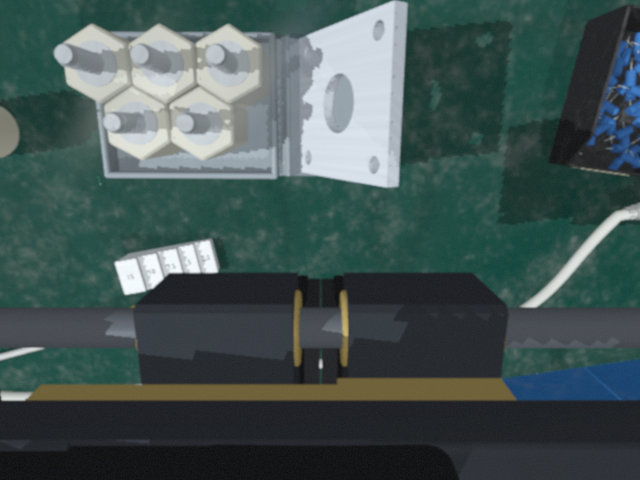

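Wrist view 6: the pack of five is flat on flat at (60–260, 30–160), the plate is flush on its rest at (350,100), and the gauge is undisturbed at (165,265).

```bash
python3 -c "
from bench import *
print(close_job())"
```

```text
the job is handed in; nothing more can be done
None
```

The job is handed in, though it returned no verdict. The last look showed all five insulators packed against the rear wall (centres 38–39 mm apart) and the plate flat in the middle of the rest. I checked the insulators' yaw by eye only, and the bottle and gauge weren't touched.

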